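# Count tablets off the counting tray

## Robot

A 6-joint arm with a two-finger parallel gripper is mounted at the origin on the work surface. World frame = base frame: x ahead of the robot, y to its left, z up, the work surface at z = 0. Lengths are in m, angles in rad, forces in N, time in s.
With the tool pointing down it reaches from about 0.3 to 0.775 m from the base axis. Payload 14.6 kg.
Tool frame: the origin (TCP) lies at the very end of the fingers, on their centre line; the grasp point (between the pads) lies grasp_offset behind it (grasp_offset is the distance from the TCP to the grasp point, in m); z points along the fingers, x is the direction in which the jaws open and shut, and the axes are right-handed (so a half turn about z gives the same grasp; the last joint's range is limited). The gripper opens to 94 mm and grips with 3 to 60 N. Pads are 16 mm wide; open, the fingers measure 119 mm over their backs; the gripper's body (75 mm by 177 mm) begins 78 mm behind the grasp point.
Start: joints at [-1.191, 0.3, 1.521, -0, 1.321, -0.067], TCP at [0.238, -0.496, 0.205] pointing down, gripper open.
Joint ranges: [-3.03, 3.03], [-0.79, 2.21], [0.23, 2.52], [-1.04, 4.18], [0, 3.07], [-2.55, 2.55]. Speed limits (rad/s): [2.22, 2.22, 2.57, 3.14, 3.14, 3.14].

## Interface

Orientations are given as a unit quaternion [x, y, z, w].
In Python, from rig import get_state, snapshot, get_calibration, finish_job, grasp_offset gives the robot as it stands.
- The arm moves only by the tool drive_tool, never from a script. Its arguments are lists of equal length, an entry for each row: "travel": the shift along the tool's x, y, z in mm, a list of three; "turn": the turn about the tool's z in degrees; "fingers": the opening, from -1 (shut) to 1 (fully open). A call has 1 to 12 rows; each row is the pose to reach, as a shift and turn from the pose commanded when the call began, along the tool's axes at that moment; what a row does not reach only later rows make up. A row lasts 1/8 s, in which the tool goes at most 62.5 mm and 10.7 degrees, less where a joint would pass 70% of its speed; a pose out of reach is approached as far as the arm can. A call with a gripper value outside its range is refused whole. The fingers move at their own pace and stop on an object; the grip force is fixed at half the most. Time passes only in rows, so rows that repeat a pose let the fingers close. It gives the time, the measured TCP pose, the force and the opening at its end, in the units of the state.
- get_state(): the state, without advancing time (a new reading comes with each control period).
- snapshot(name): name is "scene" or "top" or "wrist"; returns the picture (420x560x3 uint8, red, green, blue); there is no depth.
- get_calibration(name): a dict with "camera_matrix" (3x3 intrinsics, pixels), "R" (3x3) and "t" (3): a world point X has camera coordinates R X + t. Camera axes: x right, y down, z forward; pixel columns grow to the right and rows downward; lengths in m; the calibration is good to about 2 mm. A picture is of the moment at which its call begins: read the wrist's pose just before it. get_calibration takes no time and is no camera call; for the wrist camera it gives the pose at the moment of the call.
- finish_job(): hands the job in, once; it reports no verdict.
The state is a dict: "time": time; "joint_pos": joint angles; "dq": joint speeds; "effort": joint torques, N m; "tool_pos": TCP position; "tcp_rot": TCP orientation; "contact_force": force on the tool from outside, world axes, zero at the start; "wrist_torque": the same for the moment, N m; "gripper_width": finger opening in m.
Only numpy, scipy, OpenCV 4.12 (cv2) and the standard library are available. Lean on these libraries where they do the work, as an engineer would, in place of code of your own. Each camera call takes 0.05 s, during which the arm holds its last target.

## Task

Three whole tablets and a broken half lie on the deck of the counting tray. With the fingertips, gently sweep the three whole tablets one at a time through the gate in the deck's rim so that they drop into the trough beside it; slide them, do not pick them up. Leave the broken half on the deck, and leave the jar, the beaker and the spatula where they are.

Things in the scene. Friction and masses are not known exactly. Their poses are not given: they have to be found in the camera images.
- tray: blue moulded tablet counting tray, fixed to the bench, 268 x 252 mm: a raised deck with a rim, and a lower trough along one side. Origin: on the bench, near the tray's middle. Its x axis runs along the gate wall (the rim between deck and trough), its y axis from the deck across the gate wall into the trough
- deck (a point): centre of the level deck, on its surface, 60 mm above the bench (tray frame 0, -40, 60 mm); axes as the tray's. The deck is 260 mm long in x and 170 mm wide in y (tray y -125 to 45 mm). A rim 4 mm thick stands 16 mm above it on all four sides, broken only by the gate
- gate (a point): centre of the gate, at deck level, in the inner face of the gate wall (tray frame 0, 45, 60 mm); axes as the tray's. The gate is 44 mm clear between two upright round posts 8 mm thick, the wall 4 mm thick, with no sill: the deck ends sharply 4 mm beyond this point, and a tablet tips into the trough once its centre is past that edge
- trough (a point): centre of the trough's floor, 3 mm above the bench, 57 mm below the deck (tray frame 0, 84, 3 mm); axes as the tray's. The trough is open above, 70 mm wide in y, 260 mm long in x; its outer wall is as high as the rim (76 mm above the bench); a flat clear cover lies over its pouring end only (tray x 63 to 129 mm)
- tablet_a_mid (a point): a whole round white tablet, 34 mm in diameter, 12 mm high, 20 g, lying flat on the deck; three alike (a, b, c). The point is the tablet's centre, half-way up (6 mm above the deck at the start)
- tablet_b_mid (a point): a whole round white tablet, 34 mm in diameter, 12 mm high, 20 g, lying flat on the deck; three alike (a, b, c). The point is the tablet's centre, half-way up (6 mm above the deck at the start)
- tablet_c_mid (a point): a whole round white tablet, 34 mm in diameter, 12 mm high, 20 g, lying flat on the deck; three alike (a, b, c). The point is the tablet's centre, half-way up (6 mm above the deck at the start)
- half_mid (a point): the broken half of such a tablet: half-round, 34 mm long, about 18 mm wide, 12 mm high, 10 g, flat on the deck. The point is at about its middle, half-way up; its own x axis runs along the broken edge, which lies 6 mm from the point towards -y
- jar: amber glass sample jar with white lid, 64 mm in diameter, 105 mm high, standing loose on the bench beside the tray; origin at the centre of its underside. To be left alone
- beaker: empty glass beaker, 66 mm in diameter, 90 mm high, standing loose on the bench beside the tray; origin at the centre of its underside. To be left alone
- spatula: counting spatula, 250 mm long, 12 mm high, black handle, flat steel blade, lying loose on the bench beyond the trough; origin on the bench, near the front end of the handle; blade towards its +x. To be left alone
Not all that is in view belongs to the job. What is shaped like the part that bears tablet_c_mid but purple or turquoise is not meant.

How it is judged:
By the outcome, as a careful person would: the job done as asked, in the order asked, and still so for the second after the job is handed in, with the robot touching nothing.
It also fails if it takes over 72 s, if anything falls off the work surface, if the arm or the gripper's body presses on something with over 40 N, if the wrist force passes 120 N, or if a joint passes its speed limit or range.

## Working session

There is one attempt and no reset: what is moved stays moved. The work goes in short steps, Python scripts to look and compute and a tool call to move; the robot and the scene stay as the last step left them, time stands still between calls to the robot, and variables do not carry over. Pictures are saved under pics/ and viewed, and the job is handed in when it is done.

Besides the shell and the picture viewer there is one more tool, called after "Request:" as name([rows], argument=value, ...), one row to a line, values as JSON. drive_tool: Moves the arm, as the interface text tells. Its arguments: {"type":"object","properties":{"travel":{"type":"array"},"turn":{"type":"array"},"fingers":{"type":"array"}},"required":["travel","turn","fingers"]}

```bash
mkdir -p pics; ls
python3 - <<'E'
from rig import *
import cv2,json,numpy as np
print(grasp_offset, get_state())
for n in ("scene","top"):
    cv2.imwrite(f"pics/{n}0.png",snapshot(n)[:,:,::-1])
    c=get_calibration(n);print(n,{k:np.round(v,4).tolist() for k,v in c.items()})
E
```

```text
pics
0.0188 {'time': 0.0, 'joint_pos': array([-1.19061326e+00,  3.00485831e-01,  1.52156381e+00, -5.51649674e-06,
        1.32071775e+00, -6.66162932e-02]), 'dq': array([ 4.50308315e-04, -7.03506564e-05, -5.21805229e-04,  1.29193445e-03,
        3.37847055e-05, -1.00753705e-03]), 'effort': array([ 6.79609893e-04, -5.31806552e+01, -3.52736378e+01,  7.09151826e-02,
        2.43266195e-02, -1.25912952e-04]), 'tool_pos': array([ 0.2375356 , -0.49577189,  0.20488556]), 'tcp_rot': array([ 8.46192073e-01, -5.32877689e-01, -4.76660890e-04, -3.43226659e-04]), 'contact_force': array([-0.03373222, -0.45379711, -0.42104956]), 'wrist_torque': array([-0.02245859,  0.01859898, -0.00217088]), 'gripper_width': 0.0938600067991367}
scene {'camera_matrix': [[523.3369, 0.0, 280.9556], [0.0, 523.3369, 208.523], [0.0, 0.0, 1.0]], 'R': [[0.7146, 0.6995, -0.0116], [0.6036, -0.6249, -0.4952], [-0.3536, 0.3468, -0.8687]], 't': [-0.4476, -0.3075, 1.2197]}
top {'camera_matrix': [[448.0848, 0.0, 279.7399], [0.0, 448.0848, 207.9074], [0.0, 0.0, 1.0]], 'R': [[-0.0194, -0.9997, 0.0169], [-0.9875, 0.0165, -0.1569], [0.1566, -0.0197, -0.9875]], 't': [0.0367, 0.5733, 0.7807]}
```

View pics/top0.png

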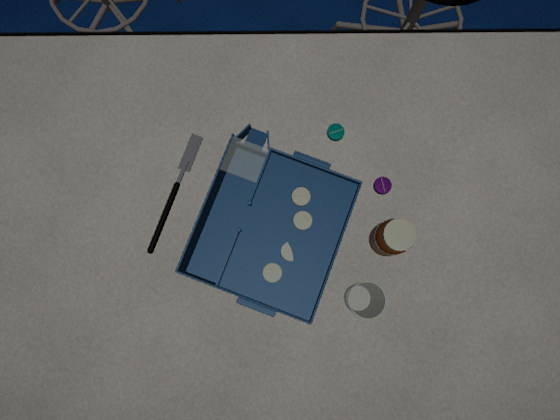

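View pics/scene0.png

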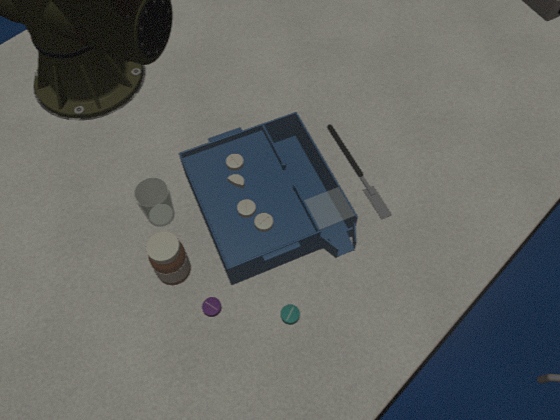

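```bash
cat > h.py <<'E'
import numpy as np,cv2
from rig import *
def ray(n,px,z,c=None):
    c=c or get_calibration(n)
    px=np.atleast_2d(px).astype(float)
    d=np.c_[px,np.ones(len(px))]@np.linalg.inv(c["camera_matrix"]).T@c["R"]
    o=-c["R"].T@c["t"]
    return o+d*((z-o[2])/d[:,2])[:,None]
def proj(n,X,c=None):
    c=c or get_calibration(n)
    p=(np.atleast_2d(X)@c["R"].T+c["t"])@c["camera_matrix"].T
    return p[:,:2]/p[:,2:]
def whites(n,img,z=.072,box=None,thr=130):
    m=(img.min(2)>thr).astype(np.uint8)
    if box: 
        k=np.zeros_like(m);k[box[1]:box[3],box[0]:box[2]]=1;m*=k
    N,l,s,ce=cv2.connectedComponentsWithStats(m)
    return [(s[i,4],ce[i].round(1),ray(n,ce[i],z)[0].round(4)) for i in range(1,N) if s[i,4]>40]
E
python3 - <<'E'
from h import *
for n,b in (("top",(225,170,330,300)),("scene",(210,140,285,240))):
    im=cv2.imread(f"pics/{n}0.png")[:,:,::-1]
    for z in whites(n,im,.072 if n=="top" else .072,b): print(n,*z)
im=cv2.imread("pics/top0.png")
cv2.imwrite("pics/top0z.png",cv2.convertScaleAbs(cv2.resize(im[115:335,165:375],(764,800//1),interpolation=cv2.INTER_CUBIC)[:, :],alpha=1.5)[:800] if 0 else cv2.convertScaleAbs(cv2.resize(im[120:330,170:370],None,fx=2.85,fy=2.85,interpolation=cv2.INTER_CUBIC),alpha=1.6))
E
```

```text
(no output)
```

View pics/top0z.png

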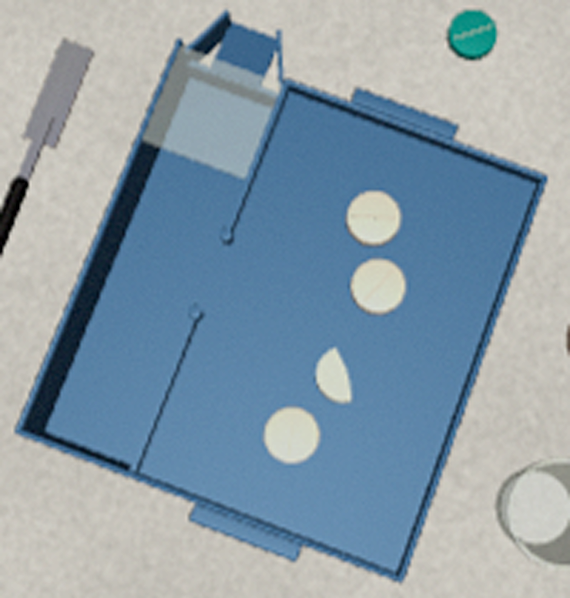

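```bash
cat >> h.py <<'E'
def tofit():
    Z=np.array([[545,178],[402,578],[20,431],[227,234],[196,312]])
    P=np.array([[134,-129,76],[-134,-129,76],[-134,123,76],[26,47,76],[-26,47,76]])/1000
    px=(Z+.5)/2.85-.5+[170,120]
    from scipy.optimize import least_squares
    def T(q,P):
        c,s=np.cos(q[2]),np.sin(q[2]);X=P.copy();X[:,:2]=P[:,:2]@np.array([[c,s],[-s,c]])+q[:2];return X
    r=least_squares(lambda q:(proj("top",T(q,P))-px).ravel(),[.5,.05,-.35])
    return r,T
E
python3 - <<'E'
from h import *
r,T=tofit();print(r.x,np.degrees(r.x[2]));print(r.fun.reshape(-1,2).round(1))
q=r.x;np.save("tray.npy",q)
c,s=np.cos(q[2]),np.sin(q[2])
for n,b in (("top",(225,170,330,300)),("scene",(210,140,285,240))):
    im=cv2.imread(f"pics/{n}0.png")[:,:,::-1]
    for a,p,X in whites(n,im,.072,b,100):
        d=X[:2]-q[:2]; print(n,a,p,X,"tray",np.round([c*d[0]+s*d[1],-s*d[0]+c*d[1]],4))
E
```

```text
[ 0.53985089  0.04688978 -0.38051031] -21.801634768835854
[[ 1.6 -1.7]
 [ 0.7  1.7]
 [-2.2  0.4]
 [-0.1 -0.3]
 [ 0.  -0.4]]
top 263 [300.6 195.7] [ 0.5912 -0.011   0.072 ] tray [ 0.0692 -0.0347]
top 275 [302.4 219.7] [ 0.5477 -0.0128  0.072 ] tray [ 0.0295 -0.0525]
top 161 [286.6 252. ] [0.4911 0.0164 0.072 ] tray [-0.0339 -0.0464]
top 298 [271.8 272.3] [0.4564 0.0429 0.072 ] tray [-0.076  -0.0347]
top 131 [326.3 290.5] [ 0.4233 -0.0509  0.072 ] tray [-0.0719 -0.1341]
top 75 [230.  296.3] [0.4167 0.1157 0.072 ] tray [-0.1399  0.0182]
scene 190 [234.  160.2] [0.4587 0.043  0.072 ] tray [-0.0739 -0.0338]
scene 113 [236.4 178.6] [0.4928 0.0173 0.072 ] tray [-0.0327 -0.0449]
scene 227 [245.8 206.6] [ 0.5497 -0.0125  0.072 ] tray [ 0.0312 -0.0515]
scene 236 [263.1 220.5] [ 0.5932 -0.0107  0.072 ] tray [ 0.0709 -0.0337]
```

```bash
cat >> h.py <<'E'
Q=np.load("tray.npy")
def t2w(p): 
    c,s=np.cos(Q[2]),np.sin(Q[2]);p=np.asarray(p)/1000;return np.array([c*p[0]-s*p[1]+Q[0],s*p[0]+c*p[1]+Q[1]])
def w2t(p):
    c,s=np.cos(Q[2]),np.sin(Q[2]);d=np.asarray(p)[:2]-Q[:2];return 1000*np.array([c*d[0]+s*d[1],-s*d[0]+c*d[1]])
def cur(st=None):
    from scipy.spatial.transform import Rotation as Ro
    st=st or get_state();R=Ro.from_quat(st["tcp_rot"]).as_matrix();return st["tool_pos"],R
def plan(ways,off=21.8,start=None):
    """ways: (tablet centre tray mm, push dir tray deg, tcp z mm, standoff mm)"""
    p,R=start or cur();phi0=np.degrees(np.arctan2(R[1,0],R[0,0]))
    for c,psi,z,so in ways:
        a=np.radians(psi)+Q[2];d=np.array([np.cos(a),np.sin(a)])
        X=np.r_[t2w(c)-d*(off+so)/1000,z/1000]
        phi=np.degrees(a)-90;dt=-((phi-phi0+180)%360-180)
        print(c,psi,z,so,"-> travel",(R.T@(X-p)*1000).round(1),"turn",round(dt,1),"world",X.round(3))
E
python3 - <<'E'
from h import *
print(w2t(cur()[0]))
plan([((30,-52),120,140,15),((30,-52),120,64,15)])
for q in ray("top",[[397,234],[365,300]],.1): print(q,w2t(q))
E
```

```text
[ -79.12617302 -616.13168874]
(30, -52) 120 140 15 -> travel [-266.3 -478.1   65.3] turn -72.6 world [ 0.554 -0.049  0.14 ]
(30, -52) 120 64 15 -> travel [-266.3 -478.1  141.3] turn -72.6 world [ 0.554 -0.049  0.064]
[ 0.51662159 -0.17217761  0.1       ] [  59.79255572 -212.02587144]
[ 0.40715608 -0.11182167  0.1       ] [ -64.25931548 -196.64175495]
```

Request:
drive_tool([
  [-33, -60, 0],
  [-66, -120, 0],
  [-99, -178, 0],
  [-133, -239, 10],
  [-166, -298, 20],
  [-199, -358, 35],
  [-232, -418, 50],
  [-266, -478, 65],
  [-266, -478, 65],
  [-266, -478, 65],
], turn=[-9, -18, -27, -36, -45, -54, -63, -72.6, -72.6, -72.6], fingers=[-0.57, -0.57, -0.57, -0.57, -0.57, -0.57, -0.57, -0.57, -0.57, -0.57])

```text
time: 1.35
tool_pos: [0.5543, -0.0469, 0.139]
tcp_rot: [0.997, 0.073, -0.001, -0.0]
contact_force: [-1.1, -0.5, -0.7]
gripper_width: 0.0203
```

Run:
```python
from h import *
print(get_state()["gripper_width"],w2t(cur()[0]))
plan([((30,-52),120,140,15),((30,-52),120,64,15),((30,-52),120,64,0)])
for n in ("scene","wrist"):
    im=snapshot(n);cv2.imwrite(f"pics/{n}1.png",cv2.convertScaleAbs(im[:,:,::-1],alpha=1.4))
```

```text
0.020349502687378458 [ 48.22696809 -81.70743163]
(30, -52) 120 140 15 -> travel [-0.9  2.  -1. ] turn 0.2 world [ 0.554 -0.049  0.14 ]
(30, -52) 120 64 15 -> travel [-0.8  2.  75. ] turn 0.2 world [ 0.554 -0.049  0.064]
(30, -52) 120 64 0 -> travel [ -0.7 -13.   75. ] turn 0.2 world [ 0.552 -0.034  0.064]
```

View pics/wrist1.png

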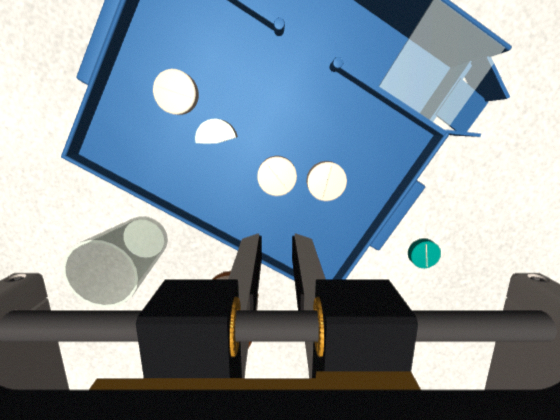

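View pics/scene1.png

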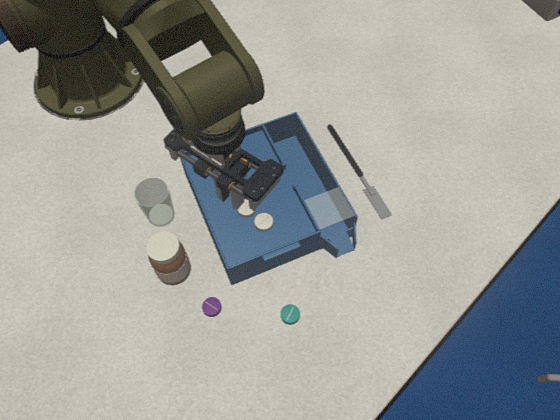

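```bash
cat >> h.py <<'E'
def wtab(name,box=None,posts=None,z=.072):
    c=get_calibration("wrist");im=snapshot("wrist")
    big=cv2.convertScaleAbs(im[:,:,::-1],alpha=1.4);cv2.imwrite(f"pics/{name}.png",big)
    hsv=cv2.cvtColor(im,cv2.COLOR_RGB2HSV)
    m=((hsv[:,:,1]<60)&(hsv[:,:,2]>120)).astype(np.uint8)
    N,l,s,ce=cv2.connectedComponentsWithStats(m)
    for i in range(1,N):
        if 150<s[i,4]<4000:
            X=ray("wrist",ce[i],z,c)[0];t=w2t(X)
            if abs(t[0])<130 and -125<t[1]<50: print(s[i,4],ce[i].round(),"tray",t.round(1))
    return im,c
E
python3 - <<'E'
from h import *
im,c=wtab("wrist2")
for p in ray("wrist",[[279,26],[337,64]],.076,c): print("post",w2t(p).round(1))
E
```

```text
1542 [174.  90.] tray [-73.5 -33.6]
786 [214. 130.] tray [-31.8 -45.4]
1246 [277. 175.] tray [ 31.1 -51.1]
1229 [327. 180.] tray [ 70.6 -33.4]
post [-23.4  46.1]
post [27.9 46. ]
```

```bash
python3 - <<'E'
from h import *
Q[:2]=t2w((1.8,0));np.save("tray.npy",Q)
E
python3 - <<'E'
from h import *
plan([((29,-51),120,64,15),((29,-51),120,64,0),((20,-36),120,64,0),((10,-19),118,64,0),((4,-7),112,64,0),((1,3),103,64,0),((0,13),92,64,0),((0,20),90,64,0),((0,50),90,64,0),((0,54),90,64,0),((0,10),90,64,0),((0,0),90,140,20)])
E
```

```text
(29, -51) 120 64 15 -> travel [ 1.6 -1.7 76.4] turn -0.0 world [ 0.555 -0.048  0.064]
(29, -51) 120 64 0 -> travel [  1.6 -16.7  76.4] turn -0.0 world [ 0.553 -0.033  0.064]
(20, -36) 120 64 0 -> travel [  1.3 -34.2  76.4] turn -0.0 world [ 0.55  -0.016  0.064]
(10, -19) 118 64 0 -> travel [  0.4 -53.9  76.4] turn 2.0 world [0.546 0.003 0.064]
(4, -7) 112 64 0 -> travel [ -1.1 -67.5  76.4] turn 8.0 world [0.543 0.016 0.064]
(1, 3) 103 64 0 -> travel [ -2.  -78.4  76.4] turn 17.0 world [0.54  0.027 0.064]
(0, 13) 92 64 0 -> travel [ -1.8 -89.1  76.4] turn 28.0 world [0.539 0.038 0.064]
(0, 20) 90 64 0 -> travel [  1.1 -95.6  76.4] turn 30.0 world [0.541 0.045 0.064]
(0, 50) 90 64 0 -> travel [  16.1 -121.6   76.4] turn 30.0 world [0.552 0.072 0.064]
(0, 54) 90 64 0 -> travel [  18.1 -125.    76.4] turn 30.0 world [0.553 0.076 0.064]
(0, 10) 90 64 0 -> travel [ -3.9 -86.9  76.4] turn 30.0 world [0.537 0.035 0.064]
(0, 0) 90 140 20 -> travel [-18.9 -60.9   0.4] turn 30.0 world [0.526 0.007 0.14 ]
```

Request:
drive_tool([
  [1.6, -1.7, 40],
  [1.6, -1.7, 70],
  [1.6, -1.7, 76],
  [1.6, -9, 76],
  [1.6, -16, 76],
  [1.5, -23, 76],
  [1.4, -30, 76],
  [1.2, -37, 76],
  [0.8, -44, 76],
  [0.4, -51, 76],
  [0, -58, 76],
  [0, -58, 76],
], turn=[0, 0, 0, 0, 0, 0, 0, 0, 0, 1, 3, 3], fingers=[-0.57, -0.57, -0.57, -0.57, -0.57, -0.57, -0.57, -0.57, -0.57, -0.57, -0.57, -0.57])

```text
time: 3.0
tool_pos: [0.5454, 0.0083, 0.0644]
tcp_rot: [0.999, 0.045, -0.0, -0.0]
contact_force: [-0.4, -0.5, -0.2]
gripper_width: 0.0203
```

Run:
```python
from h import *
print(w2t(cur()[0]),cur()[0])
wtab("wrist3")
plan([((4,-7),112,64,0),((1,3),103,64,0),((0,13),92,64,0),((0,20),90,64,0),((0,54),90,64,0)])
```

```text
[ 17.67036364 -33.76123246] [0.54538991 0.00831213 0.06440397]
2487 [137. 185.] tray [-75.2 -33. ]
2289 [276. 217.] tray [  8.2 -12.5]
1242 [193. 232.] tray [-33.6 -45.1]
741 [345. 271.] tray [ 64.8 -24.9]
(4, -7) 112 64 0 -> travel [-2.  -8.6  0.4] turn 5.0 world [0.543 0.016 0.064]
(1, 3) 103 64 0 -> travel [ -3.5 -19.4   0.4] turn 14.0 world [0.54  0.027 0.064]
(0, 13) 92 64 0 -> travel [ -3.8 -30.2   0.4] turn 25.0 world [0.539 0.038 0.064]
(0, 20) 90 64 0 -> travel [ -1.3 -36.8   0.4] turn 27.0 world [0.541 0.045 0.064]
(0, 54) 90 64 0 -> travel [ 14.2 -67.1   0.4] turn 27.0 world [0.553 0.076 0.064]
```

View pics/wrist3.png

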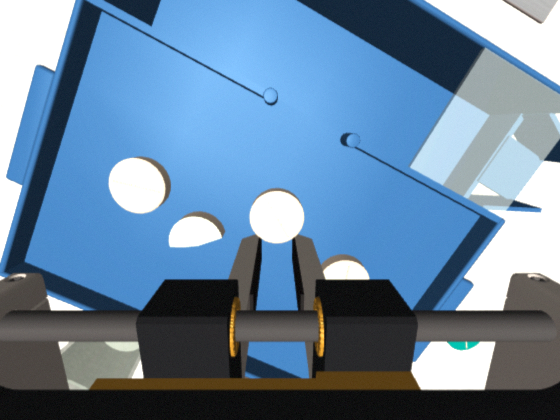

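Request:
drive_tool([
  [-2, -9, 0.4],
  [-3, -15, 0.4],
  [-3.6, -21, 0.4],
  [-3.8, -27, 0.4],
  [-3, -33, 0.4],
  [-0.5, -38.5, 0.4],
  [2, -43.5, 0.4],
  [4.7, -48.5, 0.4],
  [7.2, -53.5, 0.4],
  [9.8, -58.5, 0.4],
  [12, -63, 0.4],
  [14.5, -67.5, 0.4],
], turn=[5, 11, 17, 23, 26, 27, 27, 27, 27, 27, 27, 27], fingers=[-0.57, -0.57, -0.57, -0.57, -0.57, -0.57, -0.57, -0.57, -0.57, -0.57, -0.57, -0.57])

```text
time: 4.55
tool_pos: [0.5539, 0.0767, 0.064]
tcp_rot: [0.982, -0.189, -0.0, 0.0]
contact_force: [0.2, 0.1, -0.3]
gripper_width: 0.0201
```

Run:
```python
from h import *
print(w2t(cur()[0]),cur()[0])
wtab("wrist4")
```

```text
[ 0.23025632 32.8781445 ] [0.55394669 0.0766623  0.06404652]
```

View pics/wrist4.png

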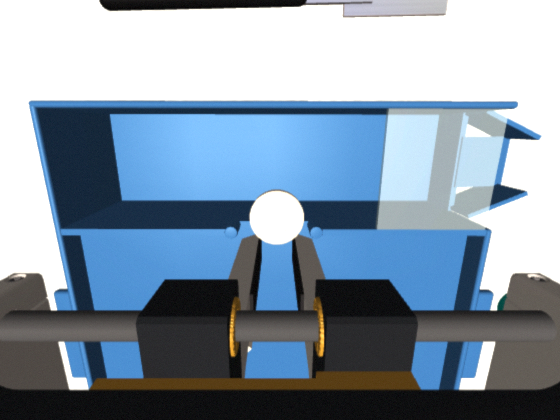

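Request:
drive_tool([
  [0, 0, 0],
  [0, 0, 0],
  [0, -2, 0],
  [0, -5, 0],
  [0, -8, 0],
  [0, -8, 0],
], turn=[0, 0, 0, 0, 0, 0], fingers=[-0.75, -0.75, -0.75, -0.75, -0.75, -0.75])

```text
time: 5.35
tool_pos: [0.5569, 0.084, 0.064]
tcp_rot: [0.982, -0.189, -0.0, -0.0]
contact_force: [0.1, -0.2, 0.2]
gripper_width: 0.0117
```

Run:
```python
from h import *
print(w2t(cur()[0]),cur()[0])
wtab("wrist5")
```

```text
[ 0.19671539 40.80056649] [0.55685789 0.08403053 0.06402564]
267 [151. 352.] tray [-86.6 -34.6]
```

View pics/wrist5.png

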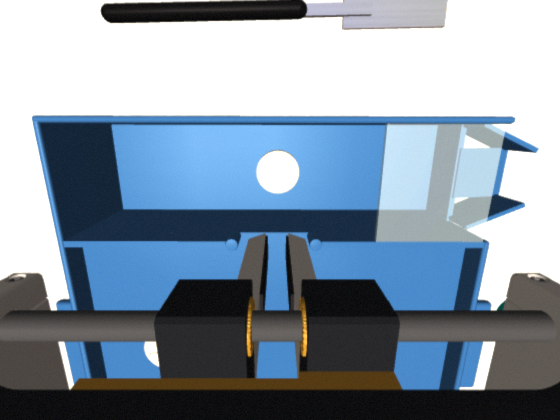

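Run:
```python
from h import *
plan([((0,30),90,64,0),((0,10),90,120,0),((69,-33.5),150,120,15),((69,-33.5),150,64,15),((69,-33.5),150,64,0),((30,-11),150,64,0),((20,-5),147,64,0),((12,0),140,64,0),((5,5),125,64,0),((1,12),105,64,0),((0,20),90,64,0),((0,54),90,64,0)])
```

```text
(0, 30) 90 64 0 -> travel [-0.2 32.5 -0. ] turn 0.0 world [0.545 0.054 0.064]
(0, 10) 90 120 0 -> travel [ -0.2  52.5 -56. ] turn 0.0 world [0.537 0.035 0.12 ]
(69, -33.5) 150 120 15 -> travel [100.7  92.6 -56. ] turn -60.0 world [ 0.616 -0.039  0.12 ]
(69, -33.5) 150 64 15 -> travel [100.7  92.6  -0. ] turn -60.0 world [ 0.616 -0.039  0.064]
(69, -33.5) 150 64 0 -> travel [87.7 85.1 -0. ] turn -60.0 world [ 0.607 -0.028  0.064]
(30, -11) 150 64 0 -> travel [48.7 62.6 -0. ] turn -60.0 world [0.579 0.008 0.064]
(20, -5) 147 64 0 -> travel [38.1 57.5 -0. ] turn -57.0 world [0.571 0.016 0.064]
(12, 0) 140 64 0 -> travel [28.5 54.7 -0. ] turn -50.0 world [0.563 0.023 0.064]
(5, 5) 125 64 0 -> travel [17.3 53.5 -0. ] turn -35.0 world [0.553 0.028 0.064]
(1, 12) 105 64 0 -> travel [ 6.4 49.7 -0. ] turn -15.0 world [0.544 0.035 0.064]
(0, 20) 90 64 0 -> travel [-0.2 42.5 -0. ] turn 0.0 world [0.541 0.045 0.064]
(0, 54) 90 64 0 -> travel [-0.2  8.5 -0. ] turn 0.0 world [0.553 0.076 0.064]
```

Request:
drive_tool([
  [0, 15, 0],
  [0, 32, 0],
  [10, 52, -30],
  [25, 60, -56],
  [45, 70, -56],
  [65, 80, -56],
  [82, 88, -56],
  [95, 92, -56],
  [101, 92.5, -56],
  [101, 92.5, -56],
  [101, 92.5, -56],
], turn=[0, 0, -5, -14, -24, -34, -44, -53, -60, -60, -60], fingers=[-0.75, -0.75, -0.57, -0.57, -0.57, -0.57, -0.57, -0.57, -0.57, -0.57, -0.57])

```text
time: 6.78
tool_pos: [0.6158, -0.04, 0.12]
tcp_rot: [0.945, 0.326, -0.0, -0.0]
contact_force: [0.3, -0.2, 0.3]
gripper_width: 0.0203
```

Run:
```python
from h import *
print(get_state()["gripper_width"])
wtab("wrist6")
plan([((69,-33.5),150,64,15),((69,-33.5),150,64,0),((30,-11),150,64,0),((20,-5),147,64,0),((12,0),140,64,0)])
```

```text
0.020305714817697853
937 [169.  10.] tray [-67.8 -38. ]
1102 [189.  63.] tray [-33.7 -45.5]
1464 [275. 178.] tray [ 68.7 -33.5]
(69, -33.5) 150 64 15 -> travel [ 0.3 -0.3 56.1] turn -0.1 world [ 0.616 -0.039  0.064]
(69, -33.5) 150 64 0 -> travel [  0.3 -15.3  56.1] turn -0.1 world [ 0.607 -0.028  0.064]
(30, -11) 150 64 0 -> travel [  0.1 -60.3  56.1] turn -0.1 world [0.579 0.008 0.064]
(20, -5) 147 64 0 -> travel [ -0.8 -72.   56.1] turn 2.9 world [0.571 0.016 0.064]
(12, 0) 140 64 0 -> travel [ -3.2 -81.7  56.1] turn 9.9 world [0.563 0.023 0.064]
```

View pics/wrist6.png

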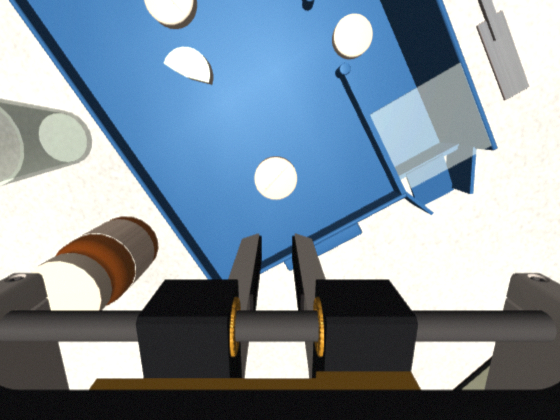

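Request:
drive_tool([
  [0.3, 0, 40],
  [0.3, 0, 56],
  [0.3, -8, 56],
  [0.3, -15, 56],
  [0.3, -22, 56],
  [0.2, -30, 56],
  [0.2, -38, 56],
  [0.1, -46, 56],
  [0.1, -54, 56],
  [0.1, -61, 56],
  [-0.3, -67, 56],
  [-0.8, -72, 56],
], turn=[0, 0, 0, 0, 0, 0, 0, 0, 0, 0, 1, 3], fingers=[-0.57, -0.57, -0.57, -0.57, -0.57, -0.57, -0.57, -0.57, -0.57, -0.57, -0.57, -0.57])

```text
time: 8.32
tool_pos: [0.5708, 0.0168, 0.0641]
tcp_rot: [0.953, 0.302, 0.0, 0.0]
contact_force: [0.3, -0.2, -0.1]
gripper_width: 0.0202
```

Run:
```python
from h import *
wtab("wrist7")
plan([((20,-5),147,64,0),((12,0),140,64,0),((5,5),125,64,0),((1,12),105,64,0),((0,20),90,64,0),((0,54),90,64,0)])
```

```text
3067 [138. 108.] tray [-75.5 -33.2]
1435 [168. 182.] tray [-33.9 -45.4]
2298 [276. 218.] tray [20.2 -3.6]
(20, -5) 147 64 0 -> travel [-0.2  0.8  0. ] turn -0.2 world [0.571 0.016 0.064]
(12, 0) 140 64 0 -> travel [-3.1 -8.8  0. ] turn 6.8 world [0.563 0.023 0.064]
(5, 5) 125 64 0 -> travel [ -8.2 -18.8   0. ] turn 21.8 world [0.553 0.028 0.064]
(1, 12) 105 64 0 -> travel [-11. -30.   0.] turn 41.8 world [0.544 0.035 0.064]
(0, 20) 90 64 0 -> travel [ -8.6 -39.5   0. ] turn 56.8 world [0.541 0.045 0.064]
(0, 54) 90 64 0 -> travel [ 19.9 -58.1   0. ] turn 56.8 world [0.553 0.076 0.064]
```

View pics/wrist7.png

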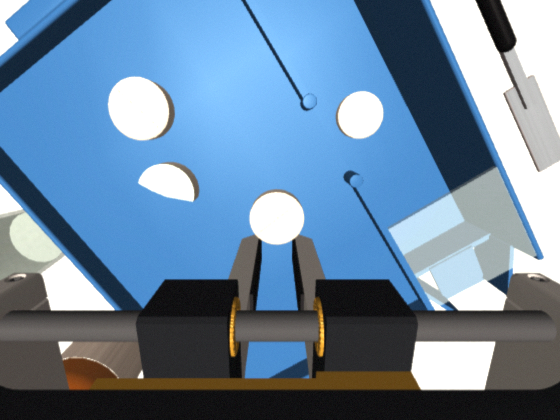

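Request:
drive_tool([
  [-1.5, -4.5, 0],
  [-3.1, -8.8, 0],
  [-5.8, -14, 0],
  [-8.2, -19, 0],
  [-9.8, -24.5, 0],
  [-11, -30, 0],
  [-10.5, -34.8, 0],
  [-8.6, -39.5, 0],
  [-8.6, -39.5, 0],
], turn=[3, 7, 14, 22, 32, 42, 50, 57, 57], fingers=[-0.57, -0.57, -0.57, -0.57, -0.57, -0.57, -0.57, -0.57, -0.57])

```text
time: 9.5
tool_pos: [0.5412, 0.044, 0.064]
tcp_rot: [0.982, -0.189, -0.0, -0.0]
contact_force: [-0.5, 0.6, 0.5]
gripper_width: 0.02
```

Run:
```python
from h import *
wtab("wrist8")
plan([((0,20),90,64,0),((0,54),90,64,0)])
```

```text
2295 [276. 217.] tray [ 1.7 21.5]
674 [150. 286.] tray [-81.4 -26.3]
(0, 20) 90 64 0 -> travel [-0.6 -0.5  0. ] turn 0.2 world [0.541 0.045 0.064]
(0, 54) 90 64 0 -> travel [ -0.5 -34.5   0. ] turn 0.2 world [0.553 0.076 0.064]
```

View pics/wrist8.png

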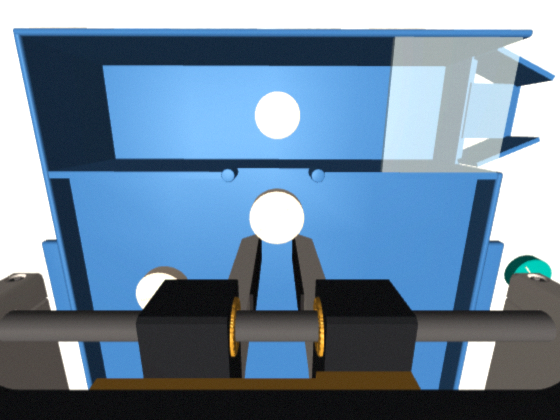

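Request:
drive_tool([
  [-0.5, -6, 0],
  [-1, -12, 0],
  [-1, -18, 0],
  [-1, -23, 0],
  [-1, -28, 0],
  [-1, -33, 0],
  [-1, -34, 0],
  [-1, -34, 0],
  [-1, -36, 0],
  [-1, -39, 0],
  [-1, -42, 0],
  [-1, -42, 0],
], turn=[0, 0, 0, 0, 0, 0, 0, 0, 0, 0, 0, 0], fingers=[-0.57, -0.57, -0.57, -0.57, -0.57, -0.57, -0.75, -0.75, -0.75, -0.75, -0.75, -0.75])

```text
time: 11.05
tool_pos: [0.556, 0.0834, 0.064]
tcp_rot: [0.982, -0.189, 0.0, -0.0]
contact_force: [-0.0, -0.1, 0.7]
gripper_width: 0.0117
```

Run:
```python
from h import *
wtab("wrist9")
plan([((0,30),90,64,0),((0,10),90,120,0),((-75.5,-33.5),65,120,15),((-75.5,-33.5),65,64,15)])
```

```text
234 [152. 351.] tray [-86.9 -35. ]
(0, 30) 90 64 0 -> travel [ 0.4 31.6  0. ] turn 0.0 world [0.545 0.054 0.064]
(0, 10) 90 120 0 -> travel [  0.4  51.6 -56. ] turn 0.0 world [0.537 0.035 0.12 ]
(-75.5, -33.5) 65 120 15 -> travel [-90.7 106.6 -56. ] turn 25.0 world [0.432 0.018 0.12 ]
(-75.5, -33.5) 65 64 15 -> travel [-90.7 106.6   0. ] turn 25.0 world [0.432 0.018 0.064]
```

View pics/wrist9.png

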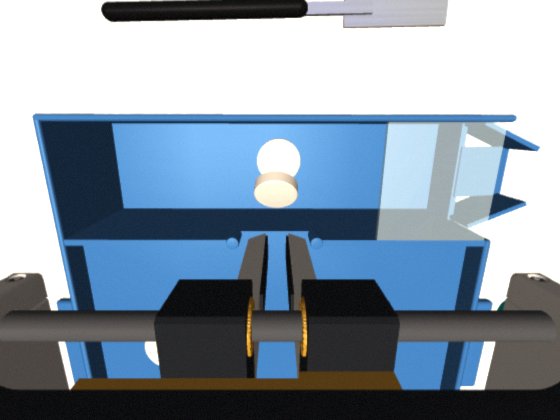

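Request:
drive_tool([
  [0, 16, 0],
  [0, 32, 0],
  [-15, 50, -30],
  [-32, 65, -56],
  [-50, 80, -56],
  [-70, 95, -56],
  [-85, 104, -56],
  [-90.7, 106.6, -56],
  [-90.7, 106.6, -56],
  [-90.7, 106.6, -56],
], turn=[0, 0, 0, 5, 12, 19, 25, 25, 25, 25], fingers=[-0.75, -0.75, -0.57, -0.57, -0.57, -0.57, -0.57, -0.57, -0.57, -0.57])

```text
time: 12.35
tool_pos: [0.4326, 0.0178, 0.1201]
tcp_rot: [0.918, -0.397, 0.0, -0.0]
contact_force: [-0.5, 0.2, 0.4]
gripper_width: 0.0203
```

Run:
```python
from h import *
wtab("wrist10")
c0=(-75.5,-33.5)
plan([(c0,70,64,15),(c0,70,64,0),((-66,-8),70,64,0),((-61,-1),58,64,0),((-55,4),46,64,0),((-47,7),32,64,0),((-38,9),20,64,0),((-25,11),12,64,0),((0,14),8,64,0)])
```

```text
841 [330. 172.] tray [-33.6 -45.2]
1448 [275. 181.] tray [-75.4 -33.4]
(-75.5, -33.5) 70 64 15 -> travel [ 2.9  0.1 56. ] turn -4.9 world [0.434 0.016 0.064]
(-75.5, -33.5) 70 64 0 -> travel [  1.6 -14.9  56. ] turn -4.9 world [0.444 0.027 0.064]
(-66, -8) 70 64 0 -> travel [ -0.6 -42.   56. ] turn -4.9 world [0.463 0.047 0.064]
(-61, -1) 58 64 0 -> travel [ -3.5 -50.6  56. ] turn 7.1 world [0.467 0.055 0.064]
(-55, 4) 46 64 0 -> travel [ -4.6 -58.6  56. ] turn 19.1 world [0.472 0.061 0.064]
(-47, 7) 32 64 0 -> travel [ -3.4 -67.1  56. ] turn 33.1 world [0.479 0.066 0.064]
(-38, 9) 20 64 0 -> travel [  0.3 -75.6  56. ] turn 45.1 world [0.488 0.069 0.064]
(-25, 11) 12 64 0 -> travel [  9.3 -85.1  56. ] turn 53.1 world [0.501 0.069 0.064]
(0, 14) 8 64 0 -> travel [ 29.8 -99.7  56. ] turn 57.1 world [0.526 0.064 0.064]
```

View pics/wrist10.png

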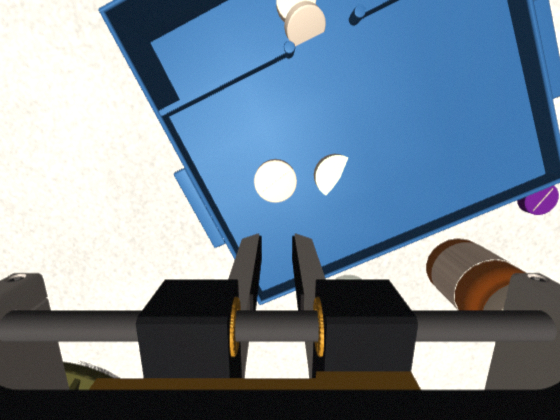

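Request:
drive_tool([
  [2.9, 0, 35],
  [2.9, 0, 56],
  [2.2, -8, 56],
  [1.6, -15, 56],
  [1, -22, 56],
  [0.4, -29, 56],
  [-0.1, -36, 56],
  [-0.6, -42, 56],
  [-2, -46.5, 56],
  [-3.5, -50.6, 56],
  [-3.5, -50.6, 56],
], turn=[-5, -5, -5, -5, -5, -5, -5, -5, 1, 7, 7], fingers=[-0.57, -0.57, -0.57, -0.57, -0.57, -0.57, -0.57, -0.57, -0.57, -0.57, -0.57])

```text
time: 13.78
tool_pos: [0.4668, 0.0553, 0.064]
tcp_rot: [0.892, -0.452, -0.0, 0.0]
contact_force: [-0.4, -0.3, 0.8]
gripper_width: 0.02
```

Run:
```python
from h import *
wtab("wrist11")
plan([((-61,-1),58,64,0),((-55,4),46,64,0),((-47,7),32,64,0),((-38,9),20,64,0),((-25,11),12,64,0),((0,14),8,64,0)])
```

```text
2290 [277. 217.] tray [-59.2   0.8]
1165 [349. 255.] tray [-33.4 -45. ]
(-61, -1) 58 64 0 -> travel [ 0.2 -0.2 -0. ] turn 0.1 world [0.467 0.055 0.064]
(-55, 4) 46 64 0 -> travel [-1.8 -8.1 -0. ] turn 12.1 world [0.472 0.061 0.064]
(-47, 7) 32 64 0 -> travel [ -1.7 -16.6  -0. ] turn 26.1 world [0.479 0.066 0.064]
(-38, 9) 20 64 0 -> travel [  1.1 -25.4  -0. ] turn 38.1 world [0.488 0.069 0.064]
(-25, 11) 12 64 0 -> travel [  8.8 -36.   -0. ] turn 46.1 world [0.501 0.069 0.064]
(0, 14) 8 64 0 -> travel [ 27.4 -52.9  -0. ] turn 50.1 world [0.526 0.064 0.064]
```

View pics/wrist11.png

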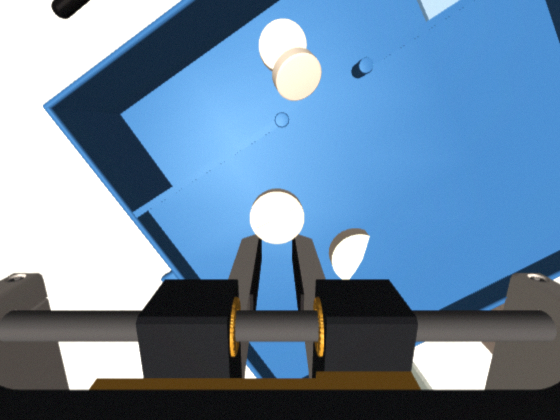

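Request:
drive_tool([
  [-1, -4, 0],
  [-1.8, -8, 0],
  [-2, -12.3, 0],
  [-1.7, -16.6, 0],
  [-0.5, -21, 0],
  [1.1, -25.4, 0],
  [4.8, -30.8, 0],
  [8.8, -36, 0],
  [15, -41.6, 0],
  [21, -47.2, 0],
  [25, -51, 0],
  [25, -51, 0],
], turn=[6, 12, 19, 26, 32, 38, 42, 46, 47, 49, 50, 50], fingers=[-0.57, -0.57, -0.57, -0.57, -0.57, -0.57, -0.57, -0.57, -0.57, -0.57, -0.57, -0.57])

```text
time: 15.32
tool_pos: [0.5228, 0.0649, 0.0639]
tcp_rot: [-0.617, 0.787, 0.0, -0.0]
contact_force: [-0.2, -0.4, -0.4]
gripper_width: 0.0201
```

Run:
```python
from h import *
wtab("wrist12")
print(w2t(cur()[0]))
```

```text
2318 [276. 217.] tray [ 0.2 14.1]
612 [357. 269.] tray [-27.5 -42.5]
[-24.6168669   10.34789201]
```

View pics/wrist12.png

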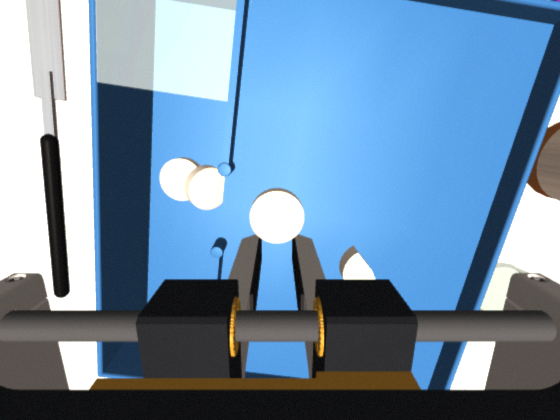

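Run:
```python
from h import *
plan([((0,14),8,64,10),((0,14),8,90,10),((0,14),90,90,6),((0,14),90,64,6)])
```

```text
(0, 14) 8 64 10 -> travel [-0.2  6.9 -0.1] turn 0.0 world [0.516 0.067 0.064]
(0, 14) 8 90 10 -> travel [ -0.2   6.9 -26.1] turn 0.0 world [0.516 0.067 0.09 ]
(0, 14) 90 90 6 -> travel [ 27.3 -21.  -26.1] turn -82.0 world [0.536 0.033 0.09 ]
(0, 14) 90 64 6 -> travel [ 27.3 -21.   -0.1] turn -82.0 world [0.536 0.033 0.064]
```

Request:
drive_tool([
  [0, 8, 0],
  [0, 8, -26],
  [4, 2, -26],
  [9, -4, -26],
  [13, -8, -26],
  [17, -12, -26],
  [21, -16, -26],
  [25, -19, -26],
  [27, -21, -26],
  [27, -21, -26],
  [27, -21, -26],
  [27, -21, 0],
], turn=[0, 0, -10, -20, -30, -40, -50, -60, -70, -80, -82, -82], fingers=[-0.57, -0.57, -0.57, -0.57, -0.57, -0.57, -0.57, -0.57, -0.57, -0.57, -0.57, -0.57])

```text
time: 16.88
tool_pos: [0.5373, 0.034, 0.0653]
tcp_rot: [0.982, -0.19, 0.002, -0.0]
contact_force: [0.2, -0.5, -1.2]
gripper_width: 0.0204
```

Run:
```python
from h import *
wtab("wrist13")
print(w2t(cur()[0]))
plan([((0,54),90,64,0)])
```

```text
2316 [272. 210.] tray [-0.8 14.9]
[ -1.45304595 -13.80211233]
(0, 54) 90 64 0 -> travel [  1.3 -46.   -3. ] turn -0.2 world [0.553 0.076 0.064]
```

View pics/wrist13.png

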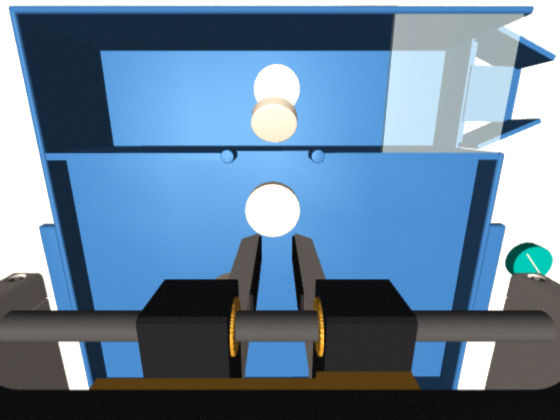

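Request:
drive_tool([
  [0.3, -3, 0],
  [0.6, -8, 0],
  [0.6, -14, 0],
  [0.6, -20, 0],
  [0.6, -26, 0],
  [0.6, -32, 0],
  [0.6, -37, 0],
  [0.6, -42, 0],
  [0.6, -46, 0],
  [0.6, -48, 0],
  [0.6, -48, 0],
], turn=[0, 0, 0, 0, 0, 0, 0, 0, 0, 0, 0], fingers=[-0.57, -0.57, -0.57, -0.57, -0.57, -0.57, -0.57, -0.57, -0.57, -0.75, -0.75])

```text
time: 18.3
tool_pos: [0.5549, 0.0782, 0.064]
tcp_rot: [0.982, -0.189, -0.0, 0.0]
contact_force: [0.4, 0.9, -0.4]
gripper_width: 0.012
```

Run:
```python
from h import *
wtab("wrist14")
print(w2t(cur()[0]),cur()[0])
```

```text
[ 0.57260635 34.54790511] [0.55488469 0.07808548 0.06403244]
```

View pics/wrist14.png

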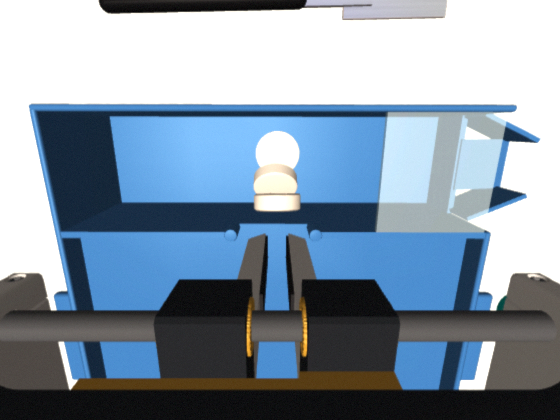

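Request:
drive_tool([
  [0, 10, 0],
  [0, 22, 0],
  [0, 25, -30],
  [0, 35, -70],
  [0, 60, -100],
  [0, 90, -120],
  [0, 140, -120],
  [0, 190, -120],
  [0, 240, -120],
  [0, 240, -120],
  [0, 240, -120],
], turn=[0, 0, 0, 0, 0, 0, 0, 0, 0, 0, 0], fingers=[-0.75, -0.75, -0.75, -0.75, -0.75, -0.75, -0.75, -0.75, -0.75, -0.75, -0.75])

```text
time: 19.73
tool_pos: [0.4656, -0.1448, 0.1841]
tcp_rot: [0.982, -0.19, 0.0, -0.0]
contact_force: [1.2, -0.2, 0.4]
gripper_width: 0.0121
```

Run:
```python
from h import *
wtab("wrist15")
for n in("top","scene"):
    im=cv2.convertScaleAbs(snapshot(n)[:,:,::-1],alpha=1.5)
    im=im[110:340,140:420] if n=="top" else im[100:330,120:400]
    cv2.imwrite(f"pics/{n}15.png",cv2.resize(im,None,fx=2.5,fy=2.5,interpolation=cv2.INTER_CUBIC))
```

```text
696 [237.  31.] tray [-33.8 -45.2]
```

View pics/wrist15.png

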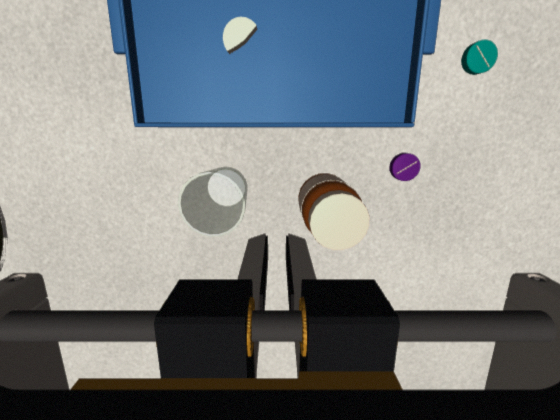

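View pics/top15.png

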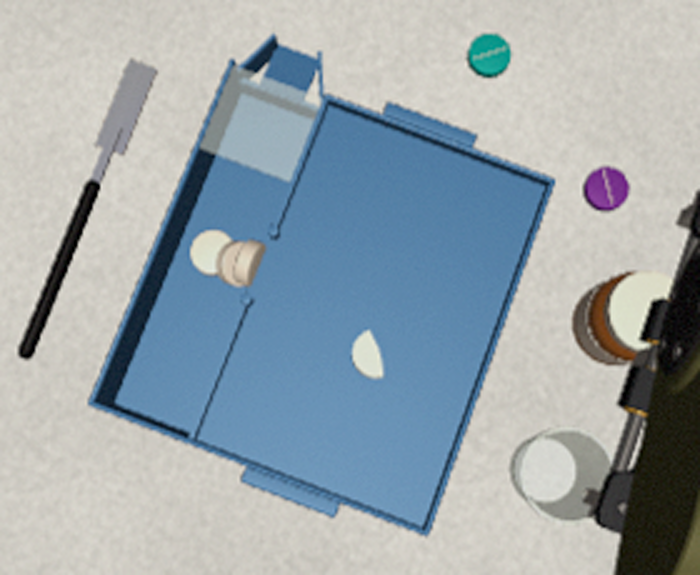

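View pics/scene15.png

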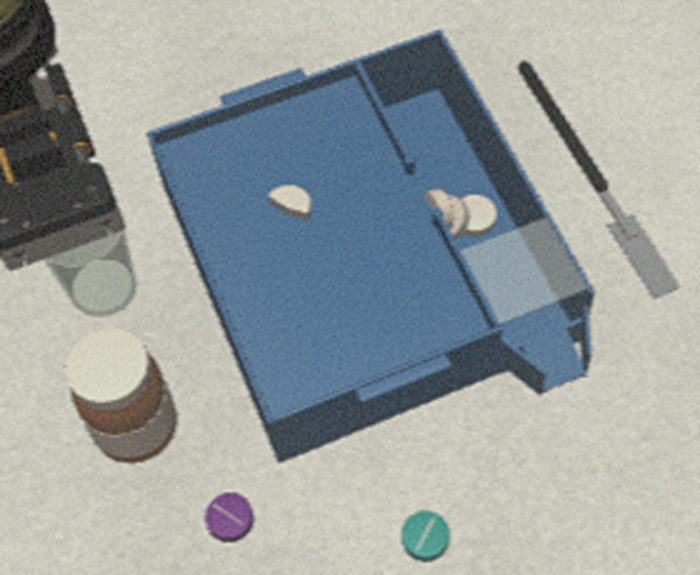

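Run:
```python
from h import *
a=cv2.imread("pics/top15.png");b=cv2.imread("pics/scene15.png")
cv2.imwrite("pics/zz.png",np.hstack([cv2.resize(a[190:330,150:310],(400,350)),cv2.resize(b[150:290,380:540],(400,350))]))
def tri(pt,ps):
    M=[]
    for n,p in(("top",pt),("scene",ps)):
        c=get_calibration(n);P=c["camera_matrix"]@np.c_[c["R"],c["t"]];M.append(P)
    X=cv2.triangulatePoints(M[0],M[1],np.array(pt,float).reshape(2,1),np.array(ps,float).reshape(2,1))[:,0];X=X[:3]/X[3]
    return w2t(X).round(),X[2].round(4)
f=lambda x,y:(140+x/2.5,110+y/2.5)
g=lambda x,y:(120+x/2.5,100+y/2.5)
print(tri(f(209,251),g(479,215)),tri(f(234,262),g(455,213)),tri(f(254,264),g(436,204)))
```

```text
(array([ 1., 97.]), np.float64(0.0043)) (array([-1., 75.]), np.float64(0.0179)) (array([ 0., 57.]), np.float64(0.0441))
```

View pics/zz.png

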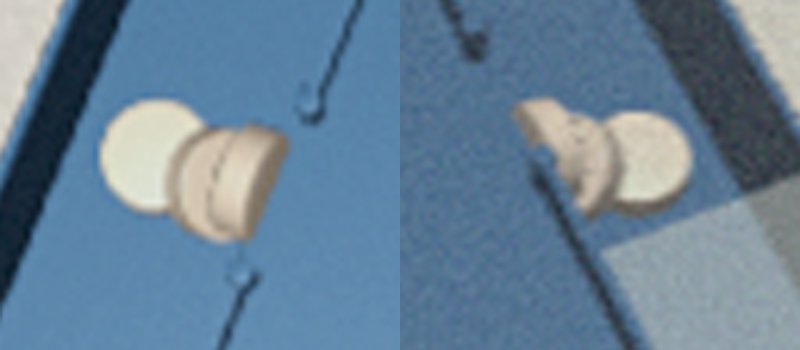

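Request:
drive_tool([
  [0, 0, 0],
  [0, 0, 0],
  [0, 0, 0],
  [0, 0, 0],
  [0, 0, 0],
  [0, 0, 0],
  [0, 0, 0],
  [0, 0, 0],
], turn=[0, 0, 0, 0, 0, 0, 0, 0], fingers=[-0.75, -0.75, -0.75, -0.75, -0.75, -0.75, -0.75, -0.75])

```text
time: 20.88
tool_pos: [0.4658, -0.1447, 0.1841]
tcp_rot: [0.982, -0.189, -0.0, -0.0]
contact_force: [-0.0, 0.0, -0.2]
gripper_width: 0.0116
```

Run:
```python
from h import *
im=cv2.convertScaleAbs(snapshot("top")[:,:,::-1],alpha=1.5)[110:340,140:420]
a=cv2.resize(im,None,fx=2.5,fy=2.5,interpolation=cv2.INTER_CUBIC);b=cv2.imread("pics/top15.png")
d=cv2.absdiff(a,b)[190:330,150:310];print(d.mean(),np.percentile(d,99),cv2.absdiff(a,b)[350:450,200:300].mean())
finish_job()
```

```text
1.3470238095238096 6.0 1.1644333333333334
the job is handed in; nothing more can be done
```

I swept the three whole white tablets one at a time with the partly closed fingertips, through the gate and into the trough. The job was handed in at about 21 s.

- **Tablets:** The last top and scene pictures show all three in the trough. One lies flat. The second leans on the first. The third stands on edge against the gate wall, its top about 44 mm above the bench, below the 60 mm deck. About a second later the top picture showed no movement beyond camera noise.
- **Broken half:** It is still on the deck, measured at tray (-33.8, -45.2) mm, within about 2 mm of every earlier full view of it.
- **Jar, beaker and spatula:** I never touched them. They look unmoved in the pictures, though I did not measure their positions.
- **Robot:** It ended clear of everything, and the contact force stayed at about 1 N or less in every reading.
- **Disagreements:** The top camera placed the tray about 2 mm off from the scene and wrist cameras. I followed the scene and wrist cameras, and no other check failed.

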